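# Seat a housing on the vision light box and snap the hold-down over

### The arm

A 6-joint arm with a two-finger parallel gripper is mounted at the origin on the work surface. World frame = base frame: x ahead of the robot, y to its left, z up, the work surface at z = 0. Lengths are in m, angles in rad, forces in N, time in s.
With the tool pointing down it reaches from about 0.4 to 0.825 m from the base axis. Payload 7 kg.
Tool frame: the origin (TCP) lies midway between the tips of the shut fingers; the grasp point (between the pads) lies 19 mm behind it; z points along the fingers, y is the line along which they close (so a half turn about z gives the same grasp; the last joint's range is limited). The gripper opens to 88 mm and grips with 3 to 60 N. Pads are 19 mm wide; open, the fingers measure 130 mm over their backs; the gripper's body (78 mm by 193 mm) begins 47 mm behind the grasp point.
Start: joints at [1.628, 0.359, 0.012, 0, -1.224, -0.288], TCP at [0.154, 0.657, 0.227] pointing down, gripper open.
Joint ranges: [-3.07, 3.07], [-1.43, 2.12], [-1.02, 1.25], [-3.03, 1.67], [-3.05, -0], [-3.03, 3.03]. Speed limits (rad/s): [2.39, 2.39, 3.01, 3.14, 3.14, 3.14].

### API

Orientations are given as [roll, pitch, yaw] about the fixed x, y, z axes, in that order (R = Rz(yaw) Ry(pitch) Rx(roll)).
In Python, from station import get_state, grab_frame, calibration, job_done, boxes_of, regions_of, spot_point gives the robot as it stands. The module is installed in compiled form; this text tells all that it offers.
- The arm moves only by the tool arm_command, never from a script. Its argument "commands" is a list of rows, each an object of numbers: "tx", "ty", "tz": the shift along the tool's x, y, z each as a share of 25 cm, from -1 to 1; "twist": the turn about the tool's z as a share of 180 degrees, from -1 to 1. A call has exactly 8 rows; each row is the pose to reach, as a shift and turn from the pose commanded when the call began, along the tool's axes at that moment, turning the shorter way round; what a row does not reach only later rows make up. A row lasts 1/12 s, in which the tool goes at most 41.7 mm and 7.16 degrees, less where a joint would pass 70% of its speed; a pose out of reach is approached as far as the arm can. A call with a number of a shift or a turn outside -1 to 1 is refused whole. A call with a gripper value outside its range is refused whole. "claw" is the opening, from 0 (shut) to 1 (fully open), set as the call begins (left out, the last holds). The fingers move at their own pace and stop on an object; "grip_force" is the grip in N (left out, the last holds). Time passes only in rows, so rows that repeat a pose let the fingers close, or fill a call up. It gives the time, the measured TCP pose, the force, the opening and the grip force at its end, in the units of the state.
- get_state(): the state, without advancing time (a new reading comes with each control period).
- grab_frame(name): name is "scene" or "top" or "wrist"; returns the picture (400x640x3 uint8, red, green, blue); there is no depth.
- calibration(name): a dict with "camera_matrix" (3x3 intrinsics, pixels), "extrinsics" (4x4, takes a point from camera to world coordinates). Camera axes: x right, y down, z forward; pixel columns grow to the right and rows downward; lengths in m; the calibration is good to about 2 mm. A picture is of the moment at which its call begins: read the wrist's pose just before it. calibration takes no time and is no camera call; for the wrist camera it gives the pose at the moment of the call.
- job_done(): hands the job in; it is judged then, once.
Trained networks look in the newest picture that a camera, given by its name, has taken for a name from the list of things; names that differ only in an ending like _2 or _b are one class to them, and where a whole thing is asked for, a point or a joint stands for the part that bears it (a point fixed in the world has none). Each returns a list of dicts, best first, with "score" (0 to 1); they miss things now and then, are a little off and sometimes report something else, mostly with a low value. They report only what shows in the picture. A call takes as long as a camera call. They do not tell look-alikes from the thing itself.
- boxes_of(query, camera): "rect" ([left, top, right, bottom] in pixels, round what is visible of it).
- regions_of(query, camera): "region" (400x640 bool, what is visible of it) and "rect" ([left, top, right, bottom] in pixels, round what is visible of it).
- spot_point(query, camera): "uv" ([column, row] in pixels: a listed point, or the origin of a listed thing).
The state is a dict: "t": time; "q": joint angles; "qd": joint speeds; "joint_efforts": joint torques, N m; "eef_pos": TCP position; "ee_rot": TCP orientation; "force": force on the tool from outside, world axes, zero at the start; "moment": the same for the moment, N m; "width": finger opening in m; "gripper_force": force on a finger pad.
Only numpy, scipy, OpenCV 4.12 (cv2) and the standard library are available. Lean on these libraries where they do the work, as an engineer would, in place of code of your own. Each camera call takes 0.05 s, during which the arm holds its last target. There are 200 camera calls.

### The job

Get the loose blue and aluminium housing on the black light box ready for inspection. First press it flush against the long side fence, then slide it along the fence fully home against the end stop, each time feeling it seat with a firm but gentle push of about 15 N (never over 20 N, here or on the hold-down), and then push the red-handled hold-down bar past its centre so that it snaps over by its own spring onto the housing's bare flange, without pushing it down hard. Leave the housing flush and held, let go, and leave the other things where they lie.

Things in the scene. Friction and masses are not known exactly. Their poses are not given: they have to be found in the camera images.
- nest: The fixed black light box, 280 x 260 x 30 mm (x, y, z); origin at the centre of its underside, on the table; its top, where the housing lies (red lit window, flush), is 30 mm up. Its x axis points to the end stop, its y axis to the side fence. Its place and yaw change from run to run; the fence, the end stop and the hold-down move with it.
- fence: The side fence, an aluminium bar 130 x 12 x 16 mm screwed on the light box along its x; origin at the centre of its underside, axes as the light box. Its face for the housing is its -y side, at y = +45 mm of the light box, from x = -77 to +53 mm. Rigid.
- stop: The end stop, an aluminium bar 14 x 70 x 16 mm (x, y, z) screwed on the light box across its x; origin at the centre of its underside, axes as the light box. Its face for the housing is its -x side, at x = +70 mm of the light box. Rigid. The friction under the housing, more if the fingers bear down on it, takes up part of a push before it reaches the bar.
- home (a point): The point of the light box's top (x = +20, y = +13, z = +30 mm of the light box) where the housing's origin lies when it is flush with both bars, with its axes along those of the light box.
- housing: Loose housing, 0.3 to 0.47 kg, slides with 2 to 7 N: aluminium flange 100 x 64 x 14 mm (x, y, z), on it a blue block x = -36 to +4, y = -18 to +18 mm, top 40 mm above the underside. The hold-down lands on the bare flange, x = +4 to +50. Origin: underside's centre. Starts up to 35 mm off each bar, turned up to 0.2. Push it low, on the flange's edge (5 to 12 mm over the box), or it tips.
- clamp (a joint): Angle of the sprung hold-down, rad: 0 = open, leaning 0.6 back from upright, away from the housing; 0.6 = upright, its centre: short of it the spring throws it back, beyond it over to the light box's -y. About 2.17 = level, foot on the flange, which it presses with 8 to 15 N by itself; 2.30 = over with no flange under it. Moving it from open takes 3 to 6 N at the red handle.
- bar_end (a point): The outer end of the red handle, on the bar's centre line, 135 mm from the pivot. The hold-down: steel bar 14 x 12 mm in section from the pivot to 85 mm; a rubber foot, 14 mm across, 55 mm from the pivot, reaching 14 mm from the centre line on the housing's side; red handle 18 x 18 mm from 75 to 135 mm. It swings in the light box's y-z plane; the end rises 24 mm as it comes upright: leave it room.
- pivot (a point): The pivot axis of the hold-down, which runs along the light box's x: at x = +42, y = +75, z = +58 mm of the light box, between two aluminium cheeks (40 mm high above the box, x = +19 to +65 mm, y = +63 to +93 mm of the light box).
- lens_cap: Bystander: grey disc, 36 mm across, 10 mm high, loose on the light box near its -x, -y corner. Origin under its centre.
- gauge_ring: Bystander: brass ring, 36 mm across, 12 mm high, loose on the light box near its +x, -y corner. Origin under its centre.
- spare0: Bystander: a spare housing, the same as the loose one, in the blue tray on the table. Origin as the housing's.
- spare1: Bystander: another spare housing in the blue tray.
- lens: Bystander: black camera lens, 42 mm across, 55 mm high, standing on the table. Origin under its centre.
- driver: Bystander: screwdriver with orange handle, lying on the table. Origin at the underside of its middle.
Things that resemble listed ones, but are neither listed nor needed, are in the scene too. Leave any green, purple or turquoise look-alike of the housing alone.

How it is judged:
By the outcome, as a careful person would: the job done as asked, in the order asked, and still so for the second after the job is handed in, with the robot touching nothing.
It also fails if it takes over 72 s, if anything falls off the work surface, if the arm or the gripper's body presses on something with over 40 N, if the wrist force passes 120 N, or if a joint passes its speed limit or range.

## Working session

There is one attempt and no reset: what is moved stays moved. The work goes in short steps, Python scripts to look and compute and a tool call to move; the robot and the scene stay as the last step left them, time stands still between calls to the robot, and variables do not carry over. Pictures are saved under pics/ and viewed, at most 10 in all, crops included, and the job is handed in when it is done.

Besides the shell and the picture viewer there is one more tool, called after "Emit:" by a JSON object that holds its "method" and its "body". arm_command: Moves the arm, as the interface text tells. Shift numbers are shares of 25 cm and turn numbers shares of 180 degrees, none past 1 either way. Its arguments: {"type":"object","properties":{"commands":{"type":"array"},"claw":{"type":"number"},"grip_force":{"type":"number"}},"required":["commands"]}

```bash
mkdir -p pics
cat > h.py <<'E'
import numpy as np, cv2
from station import *
def ray(cam,uv):
    c=calibration(cam);K=np.array(c["camera_matrix"]);T=np.array(c["extrinsics"])
    d=T[:3,:3]@np.linalg.solve(K,[uv[0],uv[1],1]);return T[:3,3],d
def atz(cam,uv,z):
    o,d=ray(cam,uv);return o+d*(z-o[2])/d[2]
def proj(cam,p):
    c=calibration(cam);K=np.array(c["camera_matrix"]);T=np.linalg.inv(np.array(c["extrinsics"]))
    q=K@(T[:3,:3]@np.asarray(p)+T[:3,3]);return q[:2]/q[2]
def save(n,im): cv2.imwrite("pics/"+n+".png",im[...,::-1])
E
python3 - <<'E'
from h import *
a=grab_frame("scene");b=grab_frame("top")
save("s0",a);save("t0",b)
for cam in("top","scene"):
    print(cam,np.round(np.array(calibration(cam)["extrinsics"])[:3,3],3))
    for n,z in(("nest",0),("fence",.03),("stop",.03),("home",.03),("housing",.03),("pivot",.088),("bar_end",.19),("lens_cap",.03),("gauge_ring",.03)):
        for r in spot_point(n,cam)[:3]:
            print(n,round(r["score"],2),np.round(r["uv"]),np.round(atz(cam,r["uv"],z),3))
s=get_state();print(s["t"],s["eef_pos"],s["ee_rot"],s["force"],s["width"])
E
```

```text
top [ 0.308 -0.032  1.189]
nest 0.68 [314. 181.] [0.577 0.021 0.   ]
fence 0.66 [293. 191.] [0.541 0.083 0.03 ]
fence 0.37 [203. 229.] [0.43  0.357 0.03 ]
stop 0.52 [302. 157.] [0.647 0.055 0.03 ]
home 0.74 [304. 178.] [0.581 0.049 0.03 ]
home 0.29 [458. 244.] [ 0.369 -0.399  0.03 ]
housing 0.98 [272. 275.] [0.289 0.147 0.03 ]
housing 0.88 [383. 257.] [ 0.336 -0.181  0.03 ]
housing 0.74 [388. 142.] [ 0.688 -0.212  0.03 ]
pivot 0.97 [284. 173.] [0.584 0.104 0.088]
pivot 0.68 [292. 190.] [0.53  0.08  0.088]
pivot 0.68 [314. 185.] [0.545 0.018 0.088]
bar_end 0.83 [251. 167.] [0.577 0.181 0.19 ]
lens_cap 0.51 [312. 183.] [0.564 0.027 0.03 ]
lens_cap 0.41 [352. 210.] [ 0.478 -0.092  0.03 ]
gauge_ring 0.39 [313. 182.] [0.566 0.023 0.03 ]
scene [1.17  0.304 0.799]
nest 0.88 [339. 254.] [0.565 0.037 0.   ]
fence 0.53 [234. 164.] [ 0.396 -0.381  0.03 ]
stop 0.68 [332. 273.] [0.644 0.055 0.03 ]
home 0.76 [336. 253.] [0.588 0.04  0.03 ]
housing 0.91 [418. 204.] [0.349 0.173 0.03 ]
housing 0.9 [299. 175.] [ 0.366 -0.176  0.03 ]
housing 0.82 [215. 261.] [ 0.724 -0.211  0.03 ]
pivot 0.6 [364. 260.] [0.625 0.123 0.088]
bar_end 0.61 [405. 231.] [0.605 0.197 0.19 ]
lens_cap 0.49 [309. 209.] [ 0.478 -0.088  0.03 ]
gauge_ring 0.68 [281. 273.] [ 0.693 -0.052  0.03 ]
1.0 [0.15440859 0.65707157 0.22656759] [-3.14158599e+00  3.60463618e-05 -2.30785055e-01] [ 0.75679809 -0.18181698 -0.7986913 ] 0.08765530288019965
```

Run:
```python
from h import *
for n,c in(("t0",(220,110,400,235)),("s0",(230,160,450,330))):
    im=cv2.imread("pics/%s.png"%n);l,t,r,b=c
    cv2.imwrite("pics/%sc.png"%n,cv2.resize(im[t:b,l:r],None,fx=3.5,fy=3.5,interpolation=cv2.INTER_CUBIC))
```

```text
(no output)
```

View pics/t0.png

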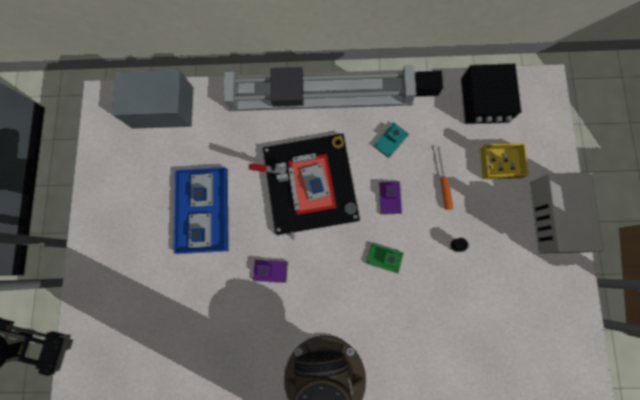

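View pics/t0c.png

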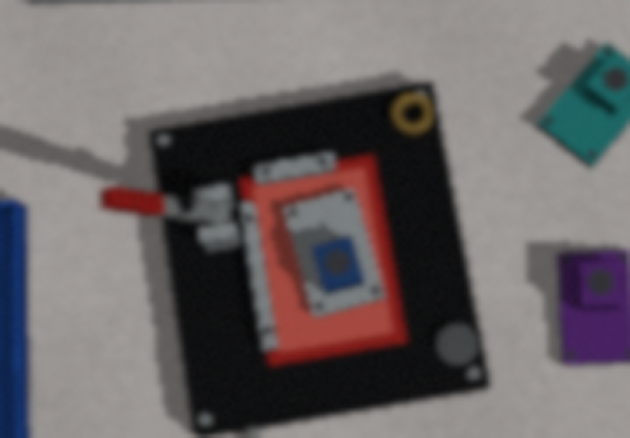

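View pics/s0c.png

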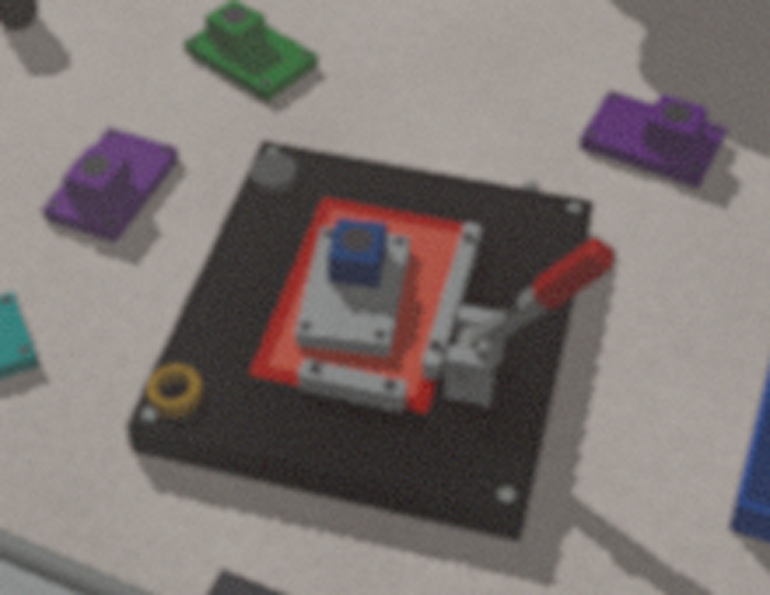

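The top view shows the box centred near (311,183), with its x axis up the picture and its y axis to the left. The red handle is at (257,168). The loose housing is at about (315,183), off both bars. The scene view agrees. Next I'll fit the box and housing poses from the corners.

```bash
cat >> h.py <<'E'
from scipy.optimize import least_squares
def fit(obs,z,hx,hy,g):
    # obs: (cam, sx, sy, uv) ; pose x,y,yaw
    def f(p):
        c,s=np.cos(p[2]),np.sin(p[2]);r=[]
        for cam,sx,sy,uv in obs:
            X=sx*hx;Y=sy*hy
            r+=list(proj(cam,[p[0]+c*X-s*Y,p[1]+s*X+c*Y,z])-uv)
        return r
    o=least_squares(f,g);return o.x,np.array(o.fun).reshape(-1,2)
def n2w(p,q):
    c,s=np.cos(p[2]),np.sin(p[2]);return np.array([p[0]+c*q[0]-s*q[1],p[1]+s*q[0]+c*q[1],q[2]])
def w2n(p,q):
    c,s=np.cos(p[2]),np.sin(p[2]);d=np.array(q[:2])-p[:2];return np.array([c*d[0]+s*d[1],-s*d[0]+c*d[1]])
E
python3 - <<'E'
from h import *
T=lambda u,v:np.array([u/3.5+220,v/3.5+110]);S=lambda u,v:np.array([u/3.5+230,v/3.5+160])
N=[("top",1,1,T(150,128)),("top",1,-1,T(432,85)),("top",-1,-1,T(490,383)),("top",-1,1,T(195,435)),
("scene",-1,-1,S(266,143)),("scene",-1,1,S(592,203)),("scene",1,1,S(520,540)),("scene",1,-1,S(130,427))]
H=[("top",1,1,T(283,207)),("top",1,-1,T(352,190)),("top",-1,-1,T(384,295)),("top",-1,1,T(318,312)),
("scene",-1,-1,S(320,228)),("scene",-1,1,S(410,240)),("scene",1,1,S(393,350)),("scene",1,-1,S(298,338))]
for nm,O,z,hx,hy in(("nest",N,.03,.14,.13),("housing",H,.044,.05,.032)):
    for o in(O[:4],O[4:],O):
        p,r=fit(o,z,hx,hy,[.57,.02,.15]);print(nm,np.round(p,4),np.abs(r).max().round(1))
    if nm=="nest":n=p
print("housing in nest",w2n(n,p),p[2]-n[2])
for nm,q in(("home",(.02,.013,.03)),("pivot",(.042,.075,.088)),("barend",(.042,.151,.199))):print(nm,n2w(n,q).round(3))
print(np.linalg.norm(n2w(n,(.02,-.1,0))[:2]))
E
```

```text
nest [0.5649 0.0308 0.1465] 1.7
nest [0.5754 0.0388 0.1349] 2.7
nest [0.5704 0.0352 0.1403] 5.5
housing [0.5646 0.0143 0.2689] 1.0
housing [0.5719 0.021  0.2798] 0.5
housing [0.568  0.0179 0.2764] 2.1
housing in nest [-0.00478085 -0.016802  ] 0.13610129121427486
home [0.588 0.051 0.03 ]
pivot [0.601 0.115 0.088]
barend [0.591 0.191 0.199]
0.6072484927302861
```

The box sits at about (0.570, 0.035) with yaw 0.14. The housing is about 25 mm off the stop, 30 mm off the fence and turned 0.14. I'll move to a hover above it.

Emit:
{"method": "arm_command", "body": {"commands": [{"tx": 0.05, "ty": 0.05, "tz": -0.06}, {"tx": 0.17, "ty": 0.17, "tz": -0.16}, {"tx": 0.28, "ty": 0.28, "tz": -0.26}, {"tx": 0.39, "ty": 0.39, "tz": -0.36}, {"tx": 0.5, "ty": 0.5, "tz": -0.36}, {"tx": 0.61, "ty": 0.61, "tz": -0.36}, {"tx": 0.71, "ty": 0.72, "tz": -0.36}, {"tx": 0.8, "ty": 0.82, "tz": -0.36}], "claw": 0, "grip_force": 20}}

```text
invalid input
```

Emit:
{"method": "arm_command", "body": {"commands": [{"tx": 0.11, "ty": 0.11}, {"tx": 0.22, "ty": 0.22}, {"tx": 0.33, "ty": 0.33}, {"tx": 0.44, "ty": 0.44}, {"tx": 0.55, "ty": 0.55}, {"tx": 0.65, "ty": 0.65}, {"tx": 0.75, "ty": 0.75}, {"tx": 0.8, "ty": 0.8}]}}

```text
invalid input
```

Emit:
{"method": "arm_command", "body": {"commands": [{"tx": 0.09, "ty": 0.1, "twist": 0.04}, {"tx": 0.18, "ty": 0.2, "twist": 0.08}, {"tx": 0.27, "ty": 0.29, "twist": 0.12}, {"tx": 0.36, "ty": 0.38, "twist": 0.16}, {"tx": 0.45, "ty": 0.47, "twist": 0.19}, {"tx": 0.54, "ty": 0.56, "twist": 0.22}, {"tx": 0.6, "ty": 0.63, "twist": 0.25}, {"tx": 0.64, "ty": 0.67, "twist": 0.28}]}}

```text
invalid input
```

Emit:
{"method": "arm_command", "body": {"commands": [{"tx": 0.05, "ty": 0.05, "tz": -0.06, "twist": 0}, {"tx": 0.17, "ty": 0.17, "tz": -0.16, "twist": 0}, {"tx": 0.28, "ty": 0.28, "tz": -0.26, "twist": 0}, {"tx": 0.39, "ty": 0.39, "tz": -0.36, "twist": 0}, {"tx": 0.5, "ty": 0.5, "tz": -0.36, "twist": 0}, {"tx": 0.61, "ty": 0.61, "tz": -0.36, "twist": 0}, {"tx": 0.71, "ty": 0.72, "tz": -0.36, "twist": 0}, {"tx": 0.8, "ty": 0.82, "tz": -0.36, "twist": 0}], "claw": 0, "grip_force": 20}}

```text
t: 1.67
eef_pos: [0.3029, 0.4098, 0.3172]
ee_rot: [-3.14, -0.0, -0.231]
force: [0.9, 0.2, -0.4]
width: 0.0399
gripper_force: 0.0
```

Emit:
{"method": "arm_command", "body": {"commands": [{"tx": 0.11, "ty": 0.11, "tz": 0, "twist": 0.035}, {"tx": 0.22, "ty": 0.22, "tz": 0, "twist": 0.07}, {"tx": 0.33, "ty": 0.33, "tz": 0, "twist": 0.1}, {"tx": 0.43, "ty": 0.43, "tz": 0, "twist": 0.14}, {"tx": 0.53, "ty": 0.53, "tz": 0, "twist": 0.17}, {"tx": 0.62, "ty": 0.63, "tz": 0, "twist": 0.2}, {"tx": 0.68, "ty": 0.69, "tz": 0, "twist": 0.23}, {"tx": 0.72, "ty": 0.735, "tz": 0, "twist": 0.25}]}}

```text
t: 2.33
eef_pos: [0.4362, 0.1897, 0.3169]
ee_rot: [-3.141, -0.0, -1.023]
force: [-0.6, 1.2, -0.4]
width: 0.0005
gripper_force: 0.0
```

Emit:
{"method": "arm_command", "body": {"commands": [{"tx": 0.14, "ty": 0, "tz": 0.02, "twist": 0.03}, {"tx": 0.28, "ty": 0, "tz": 0.04, "twist": 0.06}, {"tx": 0.42, "ty": 0, "tz": 0.06, "twist": 0.09}, {"tx": 0.56, "ty": 0, "tz": 0.08, "twist": 0.11}, {"tx": 0.7, "ty": 0, "tz": 0.1, "twist": 0.132}, {"tx": 0.83, "ty": 0, "tz": 0.13, "twist": 0.132}, {"tx": 0.94, "ty": 0, "tz": 0.15, "twist": 0.132}, {"tx": 1, "ty": 0, "tz": 0.15, "twist": 0.132}]}}

```text
t: 3.0
eef_pos: [0.5676, -0.0234, 0.2775]
ee_rot: [3.139, -0.0, -1.433]
force: [-0.1, 0.2, 0.3]
width: 0.0
gripper_force: 0.0
```

Run:
```python
from h import *
a=grab_frame("wrist");save("w1",a)
s=get_state();print(s["t"],s["eef_pos"],s["ee_rot"],s["force"])
c=np.array(calibration("wrist")["extrinsics"]);print(c.round(3))
n=np.array([.5704,.0352,.1403])
for nm,z in(("home",.03),("housing",.03),("pivot",.088),("bar_end",.199),("fence",.03),("stop",.03)):
    for r in spot_point(nm,"wrist")[:2]:
        p=atz("wrist",r["uv"],z);print(nm,round(r["score"],2),np.round(r["uv"]),p.round(3),w2n(n,p).round(3))
```

```text
3.05 [ 0.56839922 -0.024282    0.27786148] [ 3.13967367e+00 -1.10282739e-03 -1.43327152e+00] [ 1.47257692 -0.77621861  0.71466964]
[[-0.99  -0.132 -0.042  0.579]
 [-0.138  0.947  0.291 -0.103]
 [ 0.001  0.294 -0.956  0.437]
 [ 0.     0.     0.     1.   ]]
home 0.82 [302. 213.] [0.584 0.048 0.03 ] [0.015 0.011]
housing 0.92 [543.  47.] [ 0.346 -0.178  0.03 ] [-0.252 -0.179]
housing 0.85 [319. 193.] [0.566 0.021 0.03 ] [-0.006 -0.014]
fence 0.57 [330. 242.] [0.543 0.087 0.03 ] [-0.02   0.055]
stop 0.88 [256. 207.] [0.641 0.053 0.03 ] [0.072 0.008]
```

View pics/w1.png

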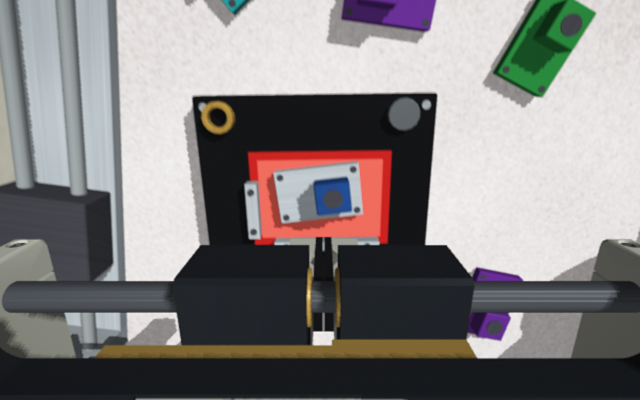

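The close view shows the stop face near column 258 and the flange corners at (274,171), (359,162), (363,216) and (281,224). The -y corners of the box are at (193,97) and (436,94). The shut fingertips look thin, about 15 px, at column 323.

Run:
```python
from h import *
A=lambda *a:np.array(a,float)
N=[("wrist",1,-1,A(193,97)),("wrist",-1,-1,A(437,94))]
H=[("wrist",1,-1,A(274,171)),("wrist",-1,-1,A(359,162)),("wrist",-1,1,A(363,216)),("wrist",1,1,A(281,224))]
n,r=fit(N,.03,.14,.13,[.57,.035,.14]);print(n.round(4),np.abs(r).max())
h,r=fit(H,.044,.05,.032,[.57,.02,.27]);print(h.round(4),np.abs(r).max())
print(w2n(n,h),h[2]-n[2])
s=get_state();p=s["eef_pos"];y=s["ee_rot"][2]
tx=np.array([np.cos(y),np.sin(y),0]);ty=np.array([np.sin(y),-np.cos(y),0])
for q in((0,0,0),(.0095,0,0),(-.0095,0,0)):print(proj("wrist",p+q[0]*tx))
print(calibration("wrist")["camera_matrix"])
print("tcp in nest",w2n(n,p))
```

```text
[0.5662 0.0377 0.1541] 0.9425534355071647
[0.5654 0.02   0.2451] 1.424733097099164
[-0.00343051 -0.01737462] 0.09101933081869559
[321.85504094 253.33721836]
[321.86113199 236.16720517]
[321.84914111 269.96821597]
[[344.80219299   0.         323.05135723]
 [  0.         344.80219299 195.2504523 ]
 [  0.           0.           1.        ]]
tcp in nest [-0.00825821 -0.05716528]
```

Emit:
{"method": "arm_command", "body": {"commands": [{"tx": 0.05, "ty": 0.016, "tz": 0.06, "twist": -0.0035}, {"tx": 0.1, "ty": 0.016, "tz": 0.18, "twist": -0.0035}, {"tx": 0.12, "ty": 0.016, "tz": 0.32, "twist": -0.0035}, {"tx": 0.12, "ty": 0.016, "tz": 0.46, "twist": -0.0035}, {"tx": 0.12, "ty": 0.016, "tz": 0.6, "twist": -0.0035}, {"tx": 0.12, "ty": 0.016, "tz": 0.74, "twist": -0.0035}, {"tx": 0.12, "ty": 0.016, "tz": 0.85, "twist": -0.0035}, {"tx": 0.12, "ty": 0.016, "tz": 0.91, "twist": -0.0035}], "claw": 0.4}}

```text
t: 4.02
eef_pos: [0.5652, -0.0504, 0.0486]
ee_rot: [3.138, 0.0, -1.419]
force: [-0.8, -0.2, -0.9]
width: 0.0349
gripper_force: 0.0
```

Emit:
{"method": "arm_command", "body": {"commands": [{"tx": -0.01, "ty": 0, "tz": 0.02, "twist": 0}, {"tx": -0.02, "ty": 0, "tz": 0.04, "twist": 0}, {"tx": -0.03, "ty": 0, "tz": 0.056, "twist": 0}, {"tx": -0.03, "ty": 0, "tz": 0.056, "twist": 0}, {"tx": -0.03, "ty": 0, "tz": 0.056, "twist": 0}, {"tx": -0.03, "ty": 0, "tz": 0.056, "twist": 0}, {"tx": -0.03, "ty": 0, "tz": 0.056, "twist": 0}, {"tx": -0.03, "ty": 0, "tz": 0.056, "twist": 0}]}}

```text
t: 4.68
eef_pos: [0.5665, -0.0437, 0.0382]
ee_rot: [-3.14, 0.0, -1.42]
force: [0.6, 0.3, -0.1]
width: 0.035
gripper_force: 0.0
```

Run:
```python
from h import *
s=get_state();n=[.567,.036,.149]
print(s["t"],s["eef_pos"],s["ee_rot"],s["force"],s["moment"],s["width"],w2n(n,s["eef_pos"]))
save("w2",grab_frame("wrist"))
```

```text
4.6833 [ 0.56653243 -0.04367331  0.03822101] [-3.14039668e+00  1.19732595e-04 -1.42002089e+00] [ 0.61127916  0.31545465 -0.11996931] [ 0.06100266 -0.01724878  0.03175218] 0.035017880873798986 [-0.01228984 -0.07872112]
```

View pics/w2.png

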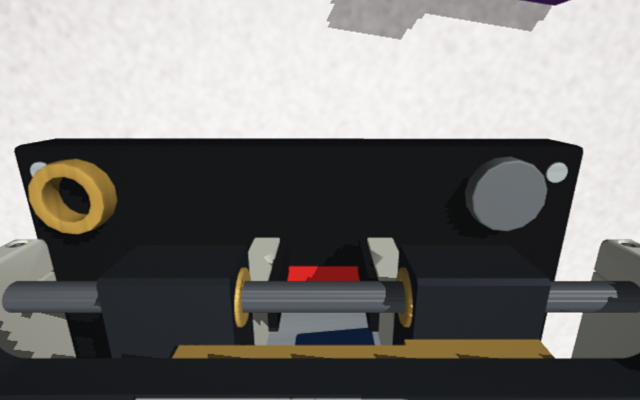

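The box edge, ring and cap are clear of the fingers, and the housing lies ahead of them. I'll approach, then push in small steps.

Emit:
{"method": "arm_command", "body": {"commands": [{"tx": -0.008, "ty": 0.01, "tz": 0.008, "twist": 0}, {"tx": -0.016, "ty": 0.02, "tz": 0.008, "twist": 0}, {"tx": -0.024, "ty": 0.03, "tz": 0.008, "twist": 0}, {"tx": -0.032, "ty": 0.03, "tz": 0.008, "twist": 0}, {"tx": -0.04, "ty": 0.03, "tz": 0.008, "twist": 0}, {"tx": -0.045, "ty": 0.03, "tz": 0.008, "twist": 0}, {"tx": -0.05, "ty": 0.03, "tz": 0.008, "twist": 0}, {"tx": -0.054, "ty": 0.03, "tz": 0.008, "twist": 0}]}}

```text
t: 5.4
eef_pos: [0.5565, -0.0316, 0.0356]
ee_rot: [3.141, -0.0, -1.42]
force: [-0.0, -2.3, 1.9]
width: 0.0349
gripper_force: 1.4
```

Emit:
{"method": "arm_command", "body": {"commands": [{"tx": -0.005, "ty": 0, "tz": 0, "twist": 0}, {"tx": -0.01, "ty": 0, "tz": 0, "twist": 0}, {"tx": -0.015, "ty": 0, "tz": 0, "twist": 0}, {"tx": -0.02, "ty": 0, "tz": 0, "twist": 0}, {"tx": -0.025, "ty": 0, "tz": 0, "twist": 0}, {"tx": -0.03, "ty": 0, "tz": 0, "twist": 0}, {"tx": -0.035, "ty": 0, "tz": 0, "twist": 0}, {"tx": -0.04, "ty": 0, "tz": 0, "twist": 0}]}}

```text
t: 6.07
eef_pos: [0.5555, -0.0213, 0.0355]
ee_rot: [-3.141, 0.0, -1.42]
force: [1.0, -2.2, -1.0]
width: 0.035
gripper_force: 1.0
```

```bash
cat > st.py <<'E'
from h import *
s=get_state();n=[.567,.036,.149];f=s["force"]
c,q=np.cos(n[2]),np.sin(n[2])
print(s["t"],"nest",w2n(n,s["eef_pos"]).round(4),"z",s["eef_pos"][2].round(4),"rot",np.round(s["ee_rot"],4),"F nest",np.round([c*f[0]+q*f[1],-q*f[0]+c*f[1],f[2]],1),"M",np.round(s["moment"],2))
E
python3 st.py
```

```text
6.0667 nest [-0.0199 -0.0549] z 0.0355 rot [-3.141e+00  2.000e-04 -1.420e+00] F nest [ 0.7 -2.3 -1. ] M [-0.63 -0.03 -0.  ]
```

Emit:
{"method": "arm_command", "body": {"commands": [{"tx": -0.006, "ty": 0, "tz": 0, "twist": 0}, {"tx": -0.012, "ty": 0, "tz": 0, "twist": 0}, {"tx": -0.018, "ty": 0, "tz": 0, "twist": 0}, {"tx": -0.024, "ty": 0, "tz": 0, "twist": 0}, {"tx": -0.03, "ty": 0, "tz": 0, "twist": 0}, {"tx": -0.036, "ty": 0, "tz": 0, "twist": 0}, {"tx": -0.042, "ty": 0, "tz": 0, "twist": 0}, {"tx": -0.048, "ty": 0, "tz": 0, "twist": 0}]}}

```text
t: 6.73
eef_pos: [0.5533, -0.0096, 0.0355]
ee_rot: [3.142, -0.0, -1.42]
force: [-0.9, -1.7, -1.3]
width: 0.035
gripper_force: 0.9
```

Emit:
{"method": "arm_command", "body": {"commands": [{"tx": -0.003, "ty": 0, "tz": 0, "twist": 0}, {"tx": -0.006, "ty": 0, "tz": 0, "twist": 0}, {"tx": -0.009, "ty": 0, "tz": 0, "twist": 0}, {"tx": -0.012, "ty": 0, "tz": 0, "twist": 0}, {"tx": -0.015, "ty": 0, "tz": 0, "twist": 0}, {"tx": -0.018, "ty": 0, "tz": 0, "twist": 0}, {"tx": -0.021, "ty": 0, "tz": 0, "twist": 0}, {"tx": -0.024, "ty": 0, "tz": 0, "twist": 0}]}}

```text
t: 7.4
eef_pos: [0.5525, -0.0037, 0.0356]
ee_rot: [3.142, -0.0, -1.42]
force: [0.9, -0.9, -1.6]
width: 0.035
gripper_force: 0.9
```

```bash
python3 st.py
```

```text
7.4 nest [-0.0202 -0.0371] z 0.0356 rot [ 3.1416 -0.     -1.4199] F nest [ 0.8 -1.  -1.6] M [-0.56 -0.13 -0.02]
```

Emit:
{"method": "arm_command", "body": {"commands": [{"tx": -0.0016, "ty": 0, "tz": 0, "twist": 0}, {"tx": -0.0032, "ty": 0, "tz": 0, "twist": 0}, {"tx": -0.0048, "ty": 0, "tz": 0, "twist": 0}, {"tx": -0.0064, "ty": 0, "tz": 0, "twist": 0}, {"tx": -0.008, "ty": 0, "tz": 0, "twist": 0}, {"tx": -0.0096, "ty": 0, "tz": 0, "twist": 0}, {"tx": -0.0112, "ty": 0, "tz": 0, "twist": 0}, {"tx": -0.0128, "ty": 0, "tz": 0, "twist": 0}]}}

```text
t: 8.07
eef_pos: [0.552, -0.0006, 0.0356]
ee_rot: [3.142, -0.0, -1.42]
force: [0.6, -1.6, -1.7]
width: 0.035
gripper_force: 0.9
```

Emit:
{"method": "arm_command", "body": {"commands": [{"tx": -0.001, "ty": 0, "tz": 0, "twist": 0}, {"tx": -0.002, "ty": 0, "tz": 0, "twist": 0}, {"tx": -0.003, "ty": 0, "tz": 0, "twist": 0}, {"tx": -0.004, "ty": 0, "tz": 0, "twist": 0}, {"tx": -0.005, "ty": 0, "tz": 0, "twist": 0}, {"tx": -0.006, "ty": 0, "tz": 0, "twist": 0}, {"tx": -0.007, "ty": 0, "tz": 0, "twist": 0}, {"tx": -0.008, "ty": 0, "tz": 0, "twist": 0}]}}

```text
t: 8.73
eef_pos: [0.5518, 0.0008, 0.0356]
ee_rot: [3.141, -0.001, -1.42]
force: [3.0, -6.3, -2.1]
width: 0.0351
gripper_force: 3.9
```

Emit:
{"method": "arm_command", "body": {"commands": [{"tx": -0.0004, "ty": 0, "tz": 0, "twist": 0}, {"tx": -0.0008, "ty": 0, "tz": 0, "twist": 0}, {"tx": -0.0012, "ty": 0, "tz": 0, "twist": 0}, {"tx": -0.0016, "ty": 0, "tz": 0, "twist": 0}, {"tx": -0.002, "ty": 0, "tz": 0, "twist": 0}, {"tx": -0.0024, "ty": 0, "tz": 0, "twist": 0}, {"tx": -0.0028, "ty": 0, "tz": 0, "twist": 0}, {"tx": -0.0028, "ty": 0, "tz": 0, "twist": 0}]}}

```text
t: 9.4
eef_pos: [0.5517, 0.0009, 0.0357]
ee_rot: [3.141, -0.001, -1.42]
force: [2.0, -9.4, -1.5]
width: 0.0351
gripper_force: 5.1
```

```bash
python3 st.py
```

```text
9.4 nest [-0.0203 -0.0325] z 0.0357 rot [ 3.1412e+00 -1.3000e-03 -1.4199e+00] F nest [ 0.6 -9.6 -1.5] M [-3.63 -1.05 -0.09]
```

Emit:
{"method": "arm_command", "body": {"commands": [{"tx": -0.0008, "ty": 0, "tz": 0, "twist": 0}, {"tx": -0.0016, "ty": 0, "tz": 0, "twist": 0}, {"tx": -0.0024, "ty": 0, "tz": 0, "twist": 0}, {"tx": -0.0032, "ty": 0, "tz": 0, "twist": 0}, {"tx": -0.004, "ty": 0, "tz": 0, "twist": 0}, {"tx": -0.004, "ty": 0, "tz": 0, "twist": 0}, {"tx": -0.004, "ty": 0, "tz": 0, "twist": 0}, {"tx": -0.004, "ty": 0, "tz": 0, "twist": 0}]}}

```text
t: 10.07
eef_pos: [0.5517, 0.001, 0.0358]
ee_rot: [3.141, -0.002, -1.42]
force: [4.7, -14.9, -2.3]
width: 0.0351
gripper_force: 7.9
```

```bash
python3 st.py
```

```text
10.0667 nest [-0.0203 -0.0323] z 0.0358 rot [ 3.1411e+00 -2.2000e-03 -1.4200e+00] F nest [  2.4 -15.4  -2.3] M [-5.58 -1.64 -0.1 ]
```

Emit:
{"method": "arm_command", "body": {"commands": [{"tx": -0.0004, "ty": 0, "tz": 0, "twist": 0}, {"tx": -0.0008, "ty": 0, "tz": 0, "twist": 0}, {"tx": -0.0008, "ty": 0, "tz": 0, "twist": 0}, {"tx": -0.0008, "ty": 0, "tz": 0, "twist": 0}, {"tx": -0.0008, "ty": 0, "tz": 0, "twist": 0}, {"tx": -0.0008, "ty": 0, "tz": 0, "twist": 0}, {"tx": -0.0008, "ty": 0, "tz": 0, "twist": 0}, {"tx": -0.0008, "ty": 0, "tz": 0, "twist": 0}]}}

```text
t: 10.73
eef_pos: [0.5517, 0.001, 0.0358]
ee_rot: [3.141, -0.002, -1.42]
force: [3.6, -15.4, -1.3]
width: 0.0351
gripper_force: 8.4
```

```bash
python3 st.py
```

```text
10.7333 nest [-0.0203 -0.0323] z 0.0358 rot [ 3.1410e+00 -2.4000e-03 -1.4201e+00] F nest [  1.2 -15.7  -1.3] M [-6.01 -1.76 -0.09]
```

Seated on the fence at about 16 N. Now I'll back off, rise, turn 90° and go round to the housing's -x end.

Emit:
{"method": "arm_command", "body": {"commands": [{"tx": 0.04, "ty": 0, "tz": 0, "twist": 0}, {"tx": 0.08, "ty": 0.0, "tz": -0.1, "twist": -0.02}, {"tx": 0.08, "ty": 0.04, "tz": -0.22, "twist": -0.05}, {"tx": 0.04, "ty": 0.1, "tz": -0.32, "twist": -0.09}, {"tx": 0.0, "ty": 0.15, "tz": -0.32, "twist": -0.13}, {"tx": -0.06, "ty": 0.2, "tz": -0.32, "twist": -0.17}, {"tx": -0.12, "ty": 0.24, "tz": -0.32, "twist": -0.21}, {"tx": -0.166, "ty": 0.26, "tz": -0.32, "twist": -0.25}], "claw": 0.2}}

```text
t: 11.4
eef_pos: [0.4799, 0.0352, 0.1161]
ee_rot: [-3.14, 0.0, -0.632]
force: [0.3, -0.1, 0.9]
width: 0.0177
gripper_force: 0.0
```

Emit:
{"method": "arm_command", "body": {"commands": [{"tx": 0, "ty": 0, "tz": 0, "twist": -0.035}, {"tx": 0, "ty": 0, "tz": 0, "twist": -0.07}, {"tx": 0, "ty": 0, "tz": 0, "twist": -0.105}, {"tx": 0, "ty": 0, "tz": 0, "twist": -0.14}, {"tx": 0, "ty": 0, "tz": 0, "twist": -0.175}, {"tx": 0, "ty": 0, "tz": 0, "twist": -0.21}, {"tx": 0, "ty": 0, "tz": 0, "twist": -0.25}, {"tx": 0, "ty": 0, "tz": 0, "twist": -0.25}]}}

```text
t: 12.07
eef_pos: [0.4811, 0.0348, 0.1158]
ee_rot: [-3.141, -0.001, 0.154]
force: [-0.1, -0.9, -0.2]
width: 0.0177
gripper_force: 0.0
```

```bash
python3 st.py
python3 - <<'E'
from h import *
a=grab_frame("wrist");save("w3",a)
b=grab_frame("top");t=cv2.resize(b[110:235,220:400],(576,400),interpolation=cv2.INTER_CUBIC)
save("c3",np.vstack([cv2.resize(a,(480,300)),cv2.resize(t,(480,300))]))
E
```

```text
12.0667 nest [-0.0851  0.0116] z 0.1158 rot [-3.1408e+00 -8.0000e-04  1.5360e-01] F nest [-0.2 -0.8 -0.2] M [-0.03 -0.02 -0.06]
```

View pics/c3.png

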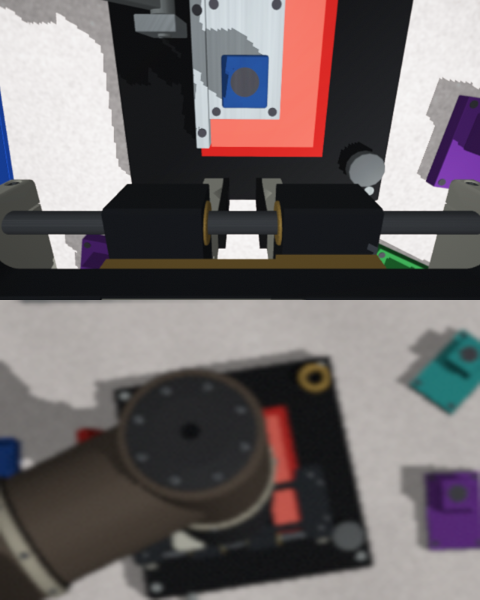

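The housing lies flush along the fence. Its near flange corners are at about (279,159) and (373,158) in full-frame pixels. I'll measure how far away the edge is.

Run:
```python
from h import *
s=get_state();p=s["eef_pos"];m=[p[0],p[1],s["ee_rot"][2]]
for uv in((279,159),(373,158)):print(w2n(m,atz("wrist",uv,.044)))
im=cv2.imread("pics/w3.png");g=im[60:260,250:420].astype(int)
for col in(285,325,365):print(col,[tuple(im[r,col][::-1]) for r in range(152,166,2)])
print(proj("wrist",p))
```

```text
[0.03399964 0.02975174]
[ 0.03478293 -0.03398962]
285 [(np.uint8(81), np.uint8(81), np.uint8(89)), (np.uint8(172), np.uint8(180), np.uint8(185)), (np.uint8(205), np.uint8(215), np.uint8(219)), (np.uint8(207), np.uint8(189), np.uint8(192)), (np.uint8(248), np.uint8(118), np.uint8(102)), (np.uint8(247), np.uint8(120), np.uint8(104)), (np.uint8(247), np.uint8(121), np.uint8(105))]
325 [(np.uint8(207), np.uint8(216), np.uint8(220)), (np.uint8(207), np.uint8(215), np.uint8(221)), (np.uint8(207), np.uint8(217), np.uint8(221)), (np.uint8(208), np.uint8(200), np.uint8(203)), (np.uint8(248), np.uint8(121), np.uint8(104)), (np.uint8(247), np.uint8(121), np.uint8(104)), (np.uint8(247), np.uint8(122), np.uint8(105))]
365 [(np.uint8(77), np.uint8(79), np.uint8(85)), (np.uint8(126), np.uint8(131), np.uint8(137)), (np.uint8(206), np.uint8(215), np.uint8(220)), (np.uint8(207), np.uint8(206), np.uint8(209)), (np.uint8(247), np.uint8(123), np.uint8(107)), (np.uint8(247), np.uint8(122), np.uint8(106)), (np.uint8(247), np.uint8(123), np.uint8(107))]
[322.53933683 252.2409728 ]
```

Emit:
{"method": "arm_command", "body": {"commands": [{"tx": 0, "ty": 0.008, "tz": 0.08, "twist": 0}, {"tx": 0, "ty": 0.008, "tz": 0.16, "twist": 0}, {"tx": 0, "ty": 0.008, "tz": 0.24, "twist": 0}, {"tx": 0.01, "ty": 0.008, "tz": 0.29, "twist": 0}, {"tx": 0.03, "ty": 0.008, "tz": 0.318, "twist": 0}, {"tx": 0.05, "ty": 0.008, "tz": 0.318, "twist": 0}, {"tx": 0.065, "ty": 0.008, "tz": 0.318, "twist": 0}, {"tx": 0.075, "ty": 0.008, "tz": 0.318, "twist": 0}]}}

```text
t: 12.83
eef_pos: [0.5012, 0.0357, 0.0369]
ee_rot: [-3.141, -0.002, 0.147]
force: [0.1, -0.2, 0.4]
width: 0.0176
gripper_force: 0.0
```

Emit:
{"method": "arm_command", "body": {"commands": [{"tx": 0.005, "ty": 0, "tz": 0, "twist": 0}, {"tx": 0.01, "ty": 0, "tz": 0, "twist": 0}, {"tx": 0.015, "ty": 0, "tz": 0, "twist": 0}, {"tx": 0.02, "ty": 0, "tz": 0, "twist": 0}, {"tx": 0.025, "ty": 0, "tz": 0, "twist": 0}, {"tx": 0.03, "ty": 0, "tz": 0, "twist": 0}, {"tx": 0.035, "ty": 0, "tz": 0, "twist": 0}, {"tx": 0.04, "ty": 0, "tz": 0, "twist": 0}]}}

```text
t: 13.5
eef_pos: [0.5076, 0.0359, 0.0358]
ee_rot: [3.141, 0.004, 0.147]
force: [-6.9, -0.5, 5.9]
width: 0.0173
gripper_force: 3.6
```

```bash
python3 st.py
```

```text
13.5 nest [-0.0588  0.0088] z 0.0358 rot [3.1409 0.0038 0.1471] F nest [-6.9  0.6  5.9] M [-0.2   2.67  0.09]
```

Emit:
{"method": "arm_command", "body": {"commands": [{"tx": 0, "ty": 0, "tz": -0.002, "twist": 0}, {"tx": 0, "ty": 0, "tz": -0.004, "twist": 0}, {"tx": 0.002, "ty": 0, "tz": -0.005, "twist": 0}, {"tx": 0.004, "ty": 0, "tz": -0.005, "twist": 0}, {"tx": 0.006, "ty": 0, "tz": -0.005, "twist": 0}, {"tx": 0.008, "ty": 0, "tz": -0.005, "twist": 0}, {"tx": 0.01, "ty": 0, "tz": -0.005, "twist": 0}, {"tx": 0.012, "ty": 0, "tz": -0.005, "twist": 0}]}}

```text
t: 14.17
eef_pos: [0.5127, 0.0372, 0.0373]
ee_rot: [-3.142, 0.0, 0.148]
force: [-2.0, -0.5, -1.9]
width: 0.0174
gripper_force: 0.9
```

```bash
python3 st.py
```

```text
14.1667 nest [-0.0535  0.0093] z 0.0373 rot [-3.1416e+00  1.0000e-04  1.4760e-01] F nest [-2.  -0.2 -1.9] M [-0.19  0.58 -0.01]
```

Emit:
{"method": "arm_command", "body": {"commands": [{"tx": 0.004, "ty": 0, "tz": 0, "twist": 0}, {"tx": 0.008, "ty": 0, "tz": 0, "twist": 0}, {"tx": 0.012, "ty": 0, "tz": 0, "twist": 0}, {"tx": 0.016, "ty": 0, "tz": 0, "twist": 0}, {"tx": 0.02, "ty": 0, "tz": 0, "twist": 0}, {"tx": 0.024, "ty": 0, "tz": 0, "twist": 0}, {"tx": 0.028, "ty": 0, "tz": 0, "twist": 0}, {"tx": 0.032, "ty": 0, "tz": 0, "twist": 0}]}}

```text
t: 14.83
eef_pos: [0.5207, 0.0384, 0.0373]
ee_rot: [3.142, 0.0, 0.148]
force: [-1.7, -0.4, -2.1]
width: 0.0175
gripper_force: 0.8
```

Emit:
{"method": "arm_command", "body": {"commands": [{"tx": 0.0016, "ty": 0, "tz": 0, "twist": 0}, {"tx": 0.0032, "ty": 0, "tz": 0, "twist": 0}, {"tx": 0.0048, "ty": 0, "tz": 0, "twist": 0}, {"tx": 0.0064, "ty": 0, "tz": 0, "twist": 0}, {"tx": 0.008, "ty": 0, "tz": 0, "twist": 0}, {"tx": 0.0096, "ty": 0, "tz": 0, "twist": 0}, {"tx": 0.0112, "ty": 0, "tz": 0, "twist": 0}, {"tx": 0.0112, "ty": 0, "tz": 0, "twist": 0}]}}

```text
t: 15.5
eef_pos: [0.5235, 0.0388, 0.0373]
ee_rot: [-3.142, -0.0, 0.148]
force: [-1.3, -0.1, -1.0]
width: 0.0174
gripper_force: 0.8
```

```bash
python3 st.py
```

```text
15.5 nest [-0.0426  0.0092] z 0.0373 rot [-3.1416e+00 -2.0000e-04  1.4760e-01] F nest [-1.3  0.1 -1. ] M [-0.18  0.54  0.  ]
```

Emit:
{"method": "arm_command", "body": {"commands": [{"tx": 0.0012, "ty": 0, "tz": 0, "twist": 0}, {"tx": 0.0024, "ty": 0, "tz": 0, "twist": 0}, {"tx": 0.0036, "ty": 0, "tz": 0, "twist": 0}, {"tx": 0.0048, "ty": 0, "tz": 0, "twist": 0}, {"tx": 0.006, "ty": 0, "tz": 0, "twist": 0}, {"tx": 0.0072, "ty": 0, "tz": 0, "twist": 0}, {"tx": 0.0084, "ty": 0, "tz": 0, "twist": 0}, {"tx": 0.0096, "ty": 0, "tz": 0, "twist": 0}]}}

```text
t: 16.17
eef_pos: [0.525, 0.039, 0.0372]
ee_rot: [3.141, 0.001, 0.147]
force: [-6.5, 1.3, 2.5]
width: 0.0176
gripper_force: 3.0
```

Emit:
{"method": "arm_command", "body": {"commands": [{"tx": 0.001, "ty": 0, "tz": 0, "twist": 0}, {"tx": 0.002, "ty": 0, "tz": 0, "twist": 0}, {"tx": 0.003, "ty": 0, "tz": 0, "twist": 0}, {"tx": 0.004, "ty": 0, "tz": 0, "twist": 0}, {"tx": 0.005, "ty": 0, "tz": 0, "twist": 0}, {"tx": 0.006, "ty": 0, "tz": 0, "twist": 0}, {"tx": 0.007, "ty": 0, "tz": 0, "twist": 0}, {"tx": 0.007, "ty": 0, "tz": 0, "twist": 0}]}}

```text
t: 16.83
eef_pos: [0.5251, 0.0389, 0.0371]
ee_rot: [3.141, 0.004, 0.147]
force: [-11.6, 2.7, 7.9]
width: 0.0175
gripper_force: 5.5
```

Emit:
{"method": "arm_command", "body": {"commands": [{"tx": 0, "ty": 0, "tz": -0.001, "twist": 0}, {"tx": 0, "ty": 0, "tz": -0.002, "twist": 0}, {"tx": 0, "ty": 0, "tz": -0.003, "twist": 0}, {"tx": 0, "ty": 0, "tz": -0.004, "twist": 0}, {"tx": 0, "ty": 0, "tz": -0.005, "twist": 0}, {"tx": 0, "ty": 0, "tz": -0.005, "twist": 0}, {"tx": 0, "ty": 0, "tz": -0.005, "twist": 0}, {"tx": 0, "ty": 0, "tz": -0.005, "twist": 0}]}}

```text
t: 17.5
eef_pos: [0.5251, 0.0387, 0.0376]
ee_rot: [3.141, 0.004, 0.147]
force: [-7.1, -1.3, -0.8]
width: 0.0177
gripper_force: 3.5
```

```bash
python3 st.py
```

```text
17.5 nest [-0.041   0.0089] z 0.0376 rot [3.1411 0.0043 0.1468] F nest [-7.2 -0.2 -0.8] M [0.16 2.58 0.02]
```

Emit:
{"method": "arm_command", "body": {"commands": [{"tx": 0.002, "ty": 0, "tz": -0.0008, "twist": 0}, {"tx": 0.004, "ty": 0, "tz": -0.0016, "twist": 0}, {"tx": 0.006, "ty": 0, "tz": -0.0024, "twist": 0}, {"tx": 0.008, "ty": 0, "tz": -0.0032, "twist": 0}, {"tx": 0.01, "ty": 0, "tz": -0.004, "twist": 0}, {"tx": 0.01, "ty": 0, "tz": -0.004, "twist": 0}, {"tx": 0.01, "ty": 0, "tz": -0.004, "twist": 0}, {"tx": 0.01, "ty": 0, "tz": -0.004, "twist": 0}]}}

```text
t: 18.17
eef_pos: [0.5252, 0.0385, 0.0377]
ee_rot: [3.141, 0.009, 0.146]
force: [-12.2, 2.1, -0.6]
width: 0.0174
gripper_force: 6.0
```

```bash
python3 st.py
```

```text
18.1667 nest [-0.0409  0.0087] z 0.0377 rot [3.1408 0.0086 0.1462] F nest [-11.7   3.9  -0.6] M [0.56 4.55 0.09]
```

Emit:
{"method": "arm_command", "body": {"commands": [{"tx": 0.002, "ty": 0, "tz": -0.0008, "twist": 0}, {"tx": 0.004, "ty": 0, "tz": -0.0016, "twist": 0}, {"tx": 0.006, "ty": 0, "tz": -0.0024, "twist": 0}, {"tx": 0.008, "ty": 0, "tz": -0.0032, "twist": 0}, {"tx": 0.008, "ty": 0, "tz": -0.0032, "twist": 0}, {"tx": 0.008, "ty": 0, "tz": -0.0032, "twist": 0}, {"tx": 0.008, "ty": 0, "tz": -0.0032, "twist": 0}, {"tx": 0.008, "ty": 0, "tz": -0.0032, "twist": 0}]}}

```text
t: 18.83
eef_pos: [0.5253, 0.0383, 0.0379]
ee_rot: [3.14, 0.012, 0.146]
force: [-16.4, 2.7, -1.6]
width: 0.0179
gripper_force: 8.0
```

```bash
python3 st.py
```

```text
18.8333 nest [-0.0409  0.0085] z 0.0379 rot [3.1405 0.0121 0.1457] F nest [-15.9   5.1  -1.6] M [0.96 6.08 0.12]
```

Emit:
{"method": "arm_command", "body": {"commands": [{"tx": 0, "ty": -0.002, "tz": 0, "twist": 0}, {"tx": 0, "ty": -0.004, "tz": 0, "twist": 0}, {"tx": -0.006, "ty": -0.004, "tz": 0.002, "twist": 0}, {"tx": -0.014, "ty": -0.004, "tz": 0.004, "twist": 0}, {"tx": -0.03, "ty": -0.004, "tz": 0.004, "twist": 0}, {"tx": -0.06, "ty": -0.004, "tz": 0, "twist": 0}, {"tx": -0.1, "ty": -0.004, "tz": -0.1, "twist": 0}, {"tx": -0.14, "ty": -0.004, "tz": -0.2, "twist": 0}]}}

```text
t: 19.5
eef_pos: [0.4967, 0.0358, 0.0904]
ee_rot: [3.141, 0.001, 0.148]
force: [0.6, 0.4, 1.1]
width: 0.0174
gripper_force: 0.0
```

Emit:
{"method": "arm_command", "body": {"commands": [{"tx": -0.03, "ty": 0, "tz": -0.1, "twist": 0}, {"tx": -0.06, "ty": 0, "tz": -0.2, "twist": 0}, {"tx": -0.06, "ty": 0, "tz": -0.3, "twist": 0}, {"tx": -0.06, "ty": 0, "tz": -0.4, "twist": 0}, {"tx": -0.06, "ty": 0, "tz": -0.5, "twist": 0}, {"tx": -0.06, "ty": 0, "tz": -0.55, "twist": 0}, {"tx": -0.06, "ty": 0, "tz": -0.56, "twist": 0}, {"tx": -0.06, "ty": 0, "tz": -0.56, "twist": 0}], "claw": 0}}

```text
t: 20.17
eef_pos: [0.4832, 0.0342, 0.2319]
ee_rot: [-3.14, -0.004, 0.148]
force: [0.6, -0.2, -0.3]
width: 0.0007
gripper_force: 0.0
```

```bash
python3 st.py
python3 - <<'E'
from h import *
save("w4",grab_frame("wrist"))
E
```

```text
20.1667 nest [-0.0832  0.0107] z 0.2319 rot [-3.1403 -0.0044  0.1478] F nest [ 0.6 -0.3 -0.3] M [-0.01 -0.01 -0.06]
```

View pics/w4.png

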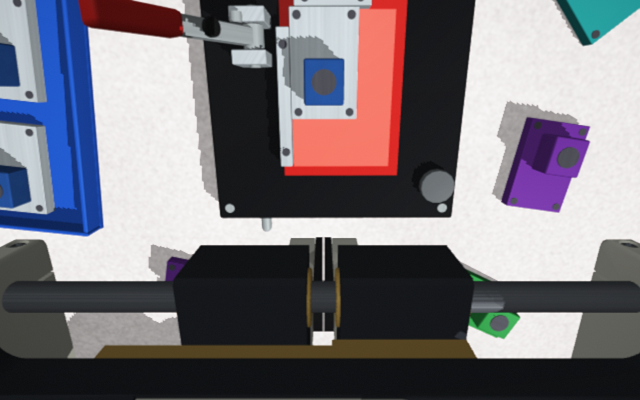

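The housing is flush on the fence (column 292) and home on the stop near row 4. The open handle is at the upper left. I'll go round behind it.

Emit:
{"method": "arm_command", "body": {"commands": [{"tx": 0.03, "ty": -0.06, "tz": 0, "twist": 0.03}, {"tx": 0.08, "ty": -0.17, "tz": 0, "twist": 0.065}, {"tx": 0.15, "ty": -0.29, "tz": 0, "twist": 0.1}, {"tx": 0.22, "ty": -0.41, "tz": 0, "twist": 0.135}, {"tx": 0.3, "ty": -0.52, "tz": 0, "twist": 0.17}, {"tx": 0.38, "ty": -0.62, "tz": 0, "twist": 0.205}, {"tx": 0.45, "ty": -0.68, "tz": 0, "twist": 0.24}, {"tx": 0.496, "ty": -0.702, "tz": 0, "twist": 0.27}], "grip_force": 40}}

```text
t: 20.88
eef_pos: [0.5798, 0.228, 0.2281]
ee_rot: [3.14, 0.0, -0.705]
force: [-0.3, -0.4, 0.4]
width: 0.0003
gripper_force: 0.0
```

Emit:
{"method": "arm_command", "body": {"commands": [{"tx": 0, "ty": 0, "tz": 0, "twist": 0.035}, {"tx": 0, "ty": 0, "tz": 0, "twist": 0.07}, {"tx": 0, "ty": 0, "tz": 0, "twist": 0.105}, {"tx": 0, "ty": 0, "tz": 0, "twist": 0.14}, {"tx": 0, "ty": 0, "tz": 0, "twist": 0.175}, {"tx": 0, "ty": 0, "tz": 0, "twist": 0.21}, {"tx": 0, "ty": 0, "tz": 0, "twist": 0.23}, {"tx": 0, "ty": 0, "tz": 0, "twist": 0.23}]}}

```text
t: 21.55
eef_pos: [0.5787, 0.2253, 0.2287]
ee_rot: [3.14, -0.001, -1.426]
force: [0.1, -0.1, -0.5]
width: 0.0002
gripper_force: 0.0
```

```bash
sed -i 's/n=\[.567,.036,.149\]/n=[.5662,.032,.148]/' st.py; python3 st.py
python3 - <<'E'
from h import *
n=[.5662,.032,.148]
for cam in("wrist","scene"):
    a=grab_frame(cam);save("w5"+cam,a)
    for nm,q in(("bar_end",(.042,.1512,.1994)),("pivot",(.042,.075,.088))):
        print(cam,nm,proj(cam,n2w(n,q)).round(),[(round(r["score"],2),np.round(r["uv"])) for r in spot_point(nm,cam)[:2]])
E
```

```text
21.55 nest [0.0409 0.1894] z 0.2287 rot [ 3.1398e+00 -9.0000e-04 -1.4262e+00] F nest [ 0.1 -0.1 -0.5] M [ 0.11 -0.09  0.01]
wrist bar_end [320. 167.] [(0.66, array([319., 160.])), (0.55, array([327., 284.]))]
wrist pivot [321.  44.] [(0.58, array([321.,  47.]))]
scene bar_end [404. 220.] [(0.92, array([406., 233.])), (0.31, array([332., 272.]))]
scene pivot [364. 249.] [(0.92, array([362., 262.]))]
```

View pics/w5wrist.png

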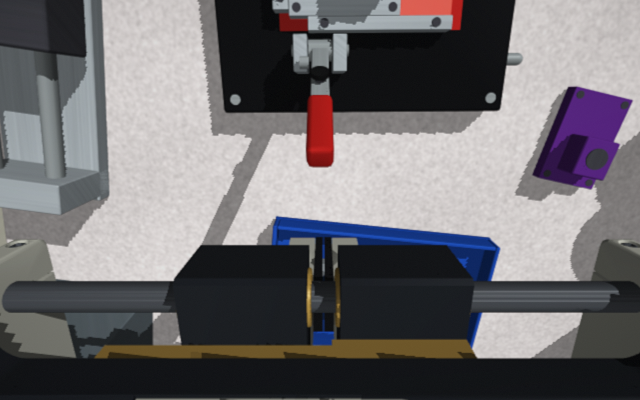

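The handle is centred at column 319, in line with the fingers, and its end is near row 160. I'll lower behind it and push slowly.

Emit:
{"method": "arm_command", "body": {"commands": [{"tx": 0, "ty": 0, "tz": 0.05, "twist": 0}, {"tx": 0, "ty": 0, "tz": 0.1, "twist": 0}, {"tx": 0, "ty": 0, "tz": 0.15, "twist": 0}, {"tx": 0, "ty": 0, "tz": 0.19, "twist": 0}, {"tx": 0, "ty": 0, "tz": 0.21, "twist": 0}, {"tx": 0.01, "ty": 0, "tz": 0.21, "twist": 0}, {"tx": 0.025, "ty": 0, "tz": 0.21, "twist": 0}, {"tx": 0.04, "ty": 0, "tz": 0.21, "twist": 0}]}}

```text
t: 22.52
eef_pos: [0.581, 0.2155, 0.1786]
ee_rot: [-3.141, 0.0, -1.423]
force: [-0.6, 0.2, -0.4]
width: 0.0005
gripper_force: 0.0
```

Emit:
{"method": "arm_command", "body": {"commands": [{"tx": 0.01, "ty": 0, "tz": 0, "twist": 0}, {"tx": 0.02, "ty": 0, "tz": 0, "twist": 0}, {"tx": 0.03, "ty": 0, "tz": 0, "twist": 0}, {"tx": 0.04, "ty": 0, "tz": 0, "twist": 0}, {"tx": 0.05, "ty": 0, "tz": 0, "twist": 0}, {"tx": 0.06, "ty": 0, "tz": 0, "twist": 0}, {"tx": 0.07, "ty": 0, "tz": 0, "twist": 0}, {"tx": 0.08, "ty": 0, "tz": 0, "twist": 0}]}}

```text
t: 23.18
eef_pos: [0.5836, 0.1956, 0.1779]
ee_rot: [3.142, -0.0, -1.423]
force: [-0.4, 1.0, 0.5]
width: 0.0004
gripper_force: 0.0
```

```bash
python3 st.py
```

```text
23.1833 nest [0.0413 0.1593] z 0.1779 rot [ 3.1416 -0.     -1.4232] F nest [-0.2  1.   0.5] M [ 0.07 -0.05 -0.04]
```

Emit:
{"method": "arm_command", "body": {"commands": [{"tx": 0.008, "ty": 0, "tz": 0, "twist": 0}, {"tx": 0.016, "ty": 0, "tz": 0, "twist": 0}, {"tx": 0.024, "ty": 0, "tz": 0, "twist": 0}, {"tx": 0.032, "ty": 0, "tz": 0, "twist": 0}, {"tx": 0.04, "ty": 0, "tz": 0, "twist": 0}, {"tx": 0.048, "ty": 0, "tz": 0, "twist": 0}, {"tx": 0.056, "ty": 0, "tz": 0, "twist": 0}, {"tx": 0.064, "ty": 0, "tz": 0, "twist": 0}]}}

```text
t: 23.85
eef_pos: [0.5859, 0.1798, 0.1779]
ee_rot: [-3.142, 0.0, -1.423]
force: [0.5, -1.0, 0.1]
width: 0.0004
gripper_force: 0.0
```

```bash
python3 st.py
```

```text
23.85 nest [0.0413 0.1433] z 0.1779 rot [-3.1416  0.     -1.4232] F nest [ 0.3 -1.   0.1] M [ 0.07 -0.05 -0.01]
```

I misread the pivot height: z is measured from the underside of the box, so the handle is 30 mm lower than I assumed and the fingers passed above it without touching. I'll go back, lower by 33 mm and push again.

Emit:
{"method": "arm_command", "body": {"commands": [{"tx": -0.06, "ty": 0, "tz": 0, "twist": 0}, {"tx": -0.12, "ty": 0, "tz": 0, "twist": 0}, {"tx": -0.18, "ty": 0, "tz": 0, "twist": 0}, {"tx": -0.2, "ty": 0, "tz": 0, "twist": 0}, {"tx": -0.2, "ty": 0, "tz": 0.04, "twist": 0}, {"tx": -0.2, "ty": 0, "tz": 0.08, "twist": 0}, {"tx": -0.2, "ty": 0, "tz": 0.12, "twist": 0}, {"tx": -0.2, "ty": 0, "tz": 0.13, "twist": 0}]}}

```text
t: 24.52
eef_pos: [0.5772, 0.2285, 0.1424]
ee_rot: [3.138, -0.001, -1.424]
force: [0.2, -0.1, -0.0]
width: 0.0003
gripper_force: 0.0
```

Emit:
{"method": "arm_command", "body": {"commands": [{"tx": 0.01, "ty": 0, "tz": 0, "twist": 0}, {"tx": 0.02, "ty": 0, "tz": 0, "twist": 0}, {"tx": 0.035, "ty": 0, "tz": 0, "twist": 0}, {"tx": 0.05, "ty": 0, "tz": 0, "twist": 0}, {"tx": 0.06, "ty": 0, "tz": 0, "twist": 0}, {"tx": 0.07, "ty": 0, "tz": 0, "twist": 0}, {"tx": 0.08, "ty": 0, "tz": 0, "twist": 0}, {"tx": 0.088, "ty": 0, "tz": 0, "twist": 0}]}}

```text
t: 25.18
eef_pos: [0.5819, 0.2074, 0.1456]
ee_rot: [-3.141, 0.0, -1.423]
force: [-0.3, 0.1, 0.7]
width: 0.0006
gripper_force: 0.0
```

```bash
python3 st.py
```

```text
25.1833 nest [0.0414 0.1712] z 0.1456 rot [-3.1413e+00  2.0000e-04 -1.4234e+00] F nest [-0.3  0.1  0.7] M [ 0.11 -0.06  0.03]
```

Emit:
{"method": "arm_command", "body": {"commands": [{"tx": 0.006, "ty": 0, "tz": 0, "twist": 0}, {"tx": 0.012, "ty": 0, "tz": 0, "twist": 0}, {"tx": 0.018, "ty": 0, "tz": 0, "twist": 0}, {"tx": 0.024, "ty": 0, "tz": 0, "twist": 0}, {"tx": 0.03, "ty": 0, "tz": 0, "twist": 0}, {"tx": 0.036, "ty": 0, "tz": 0, "twist": 0}, {"tx": 0.042, "ty": 0, "tz": 0, "twist": 0}, {"tx": 0.048, "ty": 0, "tz": 0, "twist": 0}]}}

```text
t: 25.85
eef_pos: [0.5849, 0.199, 0.1475]
ee_rot: [-3.136, 0.004, -1.422]
force: [-4.3, 9.8, 8.6]
width: 0.0005
gripper_force: 5.4
```

Emit:
{"method": "arm_command", "body": {"commands": [{"tx": 0.006, "ty": 0, "tz": 0, "twist": 0}, {"tx": 0.012, "ty": 0, "tz": 0, "twist": 0}, {"tx": 0.018, "ty": 0, "tz": 0, "twist": 0}, {"tx": 0.024, "ty": 0, "tz": 0, "twist": 0}, {"tx": 0.03, "ty": 0, "tz": 0, "twist": 0}, {"tx": 0.036, "ty": 0, "tz": 0, "twist": 0}, {"tx": 0.042, "ty": 0, "tz": 0, "twist": 0}, {"tx": 0.048, "ty": 0, "tz": 0, "twist": 0}]}}

```text
t: 26.52
eef_pos: [0.588, 0.1874, 0.1485]
ee_rot: [-3.134, 0.004, -1.421]
force: [-1.7, 10.6, 12.8]
width: 0.0005
gripper_force: 6.9
```

```bash
python3 st.py
```

```text
26.5167 nest [0.0445 0.1505] z 0.1485 rot [-3.1337  0.0043 -1.4212] F nest [-0.1 10.7 12.8] M [ 3.66  0.57 -0.09]
```

The fingers are sticking to the handle as it rises (Fz 12.8 N). I'll unload upward, then follow its arc.

Emit:
{"method": "arm_command", "body": {"commands": [{"tx": 0, "ty": 0, "tz": -0.004, "twist": 0}, {"tx": 0, "ty": 0, "tz": -0.008, "twist": 0}, {"tx": 0, "ty": 0, "tz": -0.012, "twist": 0}, {"tx": 0, "ty": 0, "tz": -0.014, "twist": 0}, {"tx": 0, "ty": 0, "tz": -0.014, "twist": 0}, {"tx": 0, "ty": 0, "tz": -0.014, "twist": 0}, {"tx": 0, "ty": 0, "tz": -0.014, "twist": 0}, {"tx": 0, "ty": 0, "tz": -0.014, "twist": 0}]}}

```text
t: 27.18
eef_pos: [0.5859, 0.1845, 0.1492]
ee_rot: [-3.14, 0.001, -1.423]
force: [2.3, 4.4, 2.8]
width: 0.0001
gripper_force: 2.1
```

```bash
python3 st.py
```

```text
27.1833 nest [0.042  0.1479] z 0.1492 rot [-3.1402e+00  5.0000e-04 -1.4229e+00] F nest [3.  4.1 2.8] M [ 1.66 -0.87  0.  ]
```

Emit:
{"method": "arm_command", "body": {"commands": [{"tx": 0.008, "ty": 0, "tz": -0.004, "twist": 0}, {"tx": 0.016, "ty": 0, "tz": -0.008, "twist": 0}, {"tx": 0.024, "ty": 0, "tz": -0.012, "twist": 0}, {"tx": 0.032, "ty": 0, "tz": -0.016, "twist": 0}, {"tx": 0.04, "ty": 0, "tz": -0.02, "twist": 0}, {"tx": 0.048, "ty": 0, "tz": -0.023, "twist": 0}, {"tx": 0.056, "ty": 0, "tz": -0.026, "twist": 0}, {"tx": 0.064, "ty": 0, "tz": -0.029, "twist": 0}]}}

```text
t: 27.85
eef_pos: [0.5875, 0.1678, 0.1561]
ee_rot: [3.141, -0.0, -1.423]
force: [2.0, 3.7, 1.6]
width: 0.0004
gripper_force: 1.4
```

```bash
python3 st.py
```

```text
27.85 nest [0.0411 0.1312] z 0.1561 rot [ 3.1412e+00 -2.0000e-04 -1.4233e+00] F nest [2.5 3.4 1.6] M [ 1.22 -0.7   0.  ]
```

Excellent. Continuing along the arc.

Emit:
{"method": "arm_command", "body": {"commands": [{"tx": 0.008, "ty": 0, "tz": -0.003, "twist": 0}, {"tx": 0.016, "ty": 0, "tz": -0.006, "twist": 0}, {"tx": 0.024, "ty": 0, "tz": -0.0085, "twist": 0}, {"tx": 0.032, "ty": 0, "tz": -0.011, "twist": 0}, {"tx": 0.04, "ty": 0, "tz": -0.0135, "twist": 0}, {"tx": 0.048, "ty": 0, "tz": -0.016, "twist": 0}, {"tx": 0.056, "ty": 0, "tz": -0.018, "twist": 0}, {"tx": 0.064, "ty": 0, "tz": -0.02, "twist": 0}]}}

```text
t: 28.52
eef_pos: [0.5896, 0.1519, 0.1609]
ee_rot: [3.141, -0.0, -1.423]
force: [0.4, 1.2, -1.0]
width: 0.0006
gripper_force: 0.7
```

Emit:
{"method": "arm_command", "body": {"commands": [{"tx": 0.008, "ty": 0, "tz": -0.002, "twist": 0}, {"tx": 0.016, "ty": 0, "tz": -0.0035, "twist": 0}, {"tx": 0.024, "ty": 0, "tz": -0.005, "twist": 0}, {"tx": 0.032, "ty": 0, "tz": -0.0065, "twist": 0}, {"tx": 0.04, "ty": 0, "tz": -0.008, "twist": 0}, {"tx": 0.048, "ty": 0, "tz": -0.009, "twist": 0}, {"tx": 0.056, "ty": 0, "tz": -0.01, "twist": 0}, {"tx": 0.064, "ty": 0, "tz": -0.011, "twist": 0}]}}

```text
t: 29.18
eef_pos: [0.5924, 0.1362, 0.1639]
ee_rot: [3.142, -0.0, -1.423]
force: [-0.8, 1.3, -0.6]
width: 0.0007
gripper_force: 0.3
```

```bash
python3 st.py
```

```text
29.1833 nest [0.0412 0.0992] z 0.1639 rot [ 3.1415e+00 -1.0000e-04 -1.4232e+00] F nest [-0.6  1.4 -0.6] M [ 0.33  0.08 -0.  ]
```

Emit:
{"method": "arm_command", "body": {"commands": [{"tx": 0.008, "ty": 0, "tz": -0.001, "twist": 0}, {"tx": 0.016, "ty": 0, "tz": -0.002, "twist": 0}, {"tx": 0.024, "ty": 0, "tz": -0.003, "twist": 0}, {"tx": 0.032, "ty": 0, "tz": -0.003, "twist": 0}, {"tx": 0.04, "ty": 0, "tz": -0.003, "twist": 0}, {"tx": 0.048, "ty": 0, "tz": -0.003, "twist": 0}, {"tx": 0.056, "ty": 0, "tz": -0.003, "twist": 0}, {"tx": 0.056, "ty": 0, "tz": -0.003, "twist": 0}]}}

```text
t: 29.85
eef_pos: [0.5945, 0.1222, 0.1646]
ee_rot: [3.142, -0.0, -1.423]
force: [-0.4, -0.2, -0.9]
width: 0.0001
gripper_force: 0.0
```

```bash
python3 st.py
python3 - <<'E'
from h import *
save("w6",grab_frame("wrist"))
E
```

```text
29.85 nest [0.0413 0.0851] z 0.1646 rot [ 3.1416e+00 -1.0000e-04 -1.4235e+00] F nest [-0.4 -0.1 -0.9] M [ 0.07 -0.04  0.02]
```

View pics/w6.png

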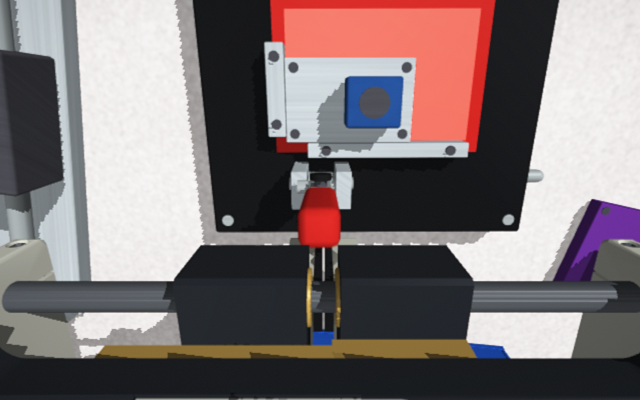

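The bar shows near upright in front of the fingers, with no contact force, and the housing is still flush to both bars. I'll hold for a moment to see if it snaps over.

Emit:
{"method": "arm_command", "body": {"commands": [{"tx": 0, "ty": 0, "tz": 0, "twist": 0}, {"tx": 0, "ty": 0, "tz": 0, "twist": 0}, {"tx": 0, "ty": 0, "tz": 0, "twist": 0}, {"tx": 0, "ty": 0, "tz": 0, "twist": 0}, {"tx": 0, "ty": 0, "tz": 0, "twist": 0}, {"tx": 0, "ty": 0, "tz": 0, "twist": 0}, {"tx": 0, "ty": 0, "tz": 0, "twist": 0}, {"tx": 0, "ty": 0, "tz": 0, "twist": 0}]}}

```text
t: 30.57
eef_pos: [0.5944, 0.1227, 0.1646]
ee_rot: [3.142, -0.0, -1.423]
force: [0.2, 0.7, -0.1]
width: 0.0004
gripper_force: 0.0
```

```bash
python3 st.py
python3 - <<'E'
from h import *
a=grab_frame("wrist");save("w7",a)
n=[.5662,.032,.148]
hsv=cv2.cvtColor(a,cv2.COLOR_RGB2HSV);m=((hsv[...,1]>200)&(hsv[...,2]<235)&((hsv[...,0]<6)|(hsv[...,0]>174)));m[:, :295]=0;m[:,345:]=0;ys,xs=np.nonzero(m);print(ys.min(),ys.max(),xs.min(),xs.max(),len(ys))
print([(round(r["score"],2),np.round(r["uv"])) for r in spot_point("bar_end","wrist")])
for th in(0,.4,.6,.8,1.2,2.17):
    f=.6-th;print(th,proj("wrist",n2w(n,(.042,.075+.135*np.sin(f),.058+.135*np.cos(f)))).round())
E
```

```text
30.5667 nest [0.0413 0.0855] z 0.1646 rot [ 3.1415 -0.     -1.4232] F nest [ 0.3  0.6 -0.1] M [ 0.09 -0.04  0.04]
0 151 295 344 3537
[]
0 [320. 365.]
0.4 [320. 312.]
0.6 [320. 261.]
0.8 [320. 199.]
1.2 [320.  72.]
2.17 [321. -12.]
```

View pics/w7.png

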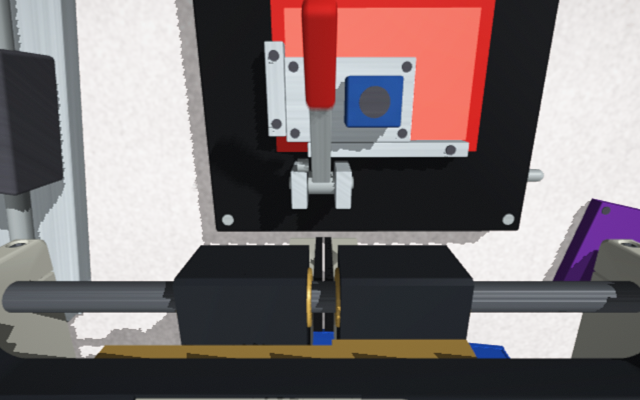

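The bar has snapped over and its handle lies level along column 320, above the flange. The housing is still against the fence (row 143) and the stop (column 285). I'll retreat upward.

Emit:
{"method": "arm_command", "body": {"commands": [{"tx": -0.03, "ty": 0, "tz": -0.03, "twist": 0}, {"tx": -0.06, "ty": 0, "tz": -0.1, "twist": 0}, {"tx": -0.09, "ty": 0, "tz": -0.18, "twist": 0}, {"tx": -0.12, "ty": 0, "tz": -0.26, "twist": 0}, {"tx": -0.12, "ty": 0, "tz": -0.32, "twist": 0}, {"tx": -0.12, "ty": 0, "tz": -0.36, "twist": 0}, {"tx": -0.12, "ty": 0, "tz": -0.36, "twist": 0}, {"tx": -0.12, "ty": 0, "tz": -0.36, "twist": 0}]}}

```text
t: 31.33
eef_pos: [0.5899, 0.1526, 0.2548]
ee_rot: [-3.141, 0.001, -1.423]
force: [0.5, -0.3, -1.4]
width: 0.0005
gripper_force: 0.0
```

```bash
python3 st.py; python3 -c "
from station import job_done
print(job_done())"
```

```text
31.3333 nest [0.0412 0.1157] z 0.2548 rot [-3.1411e+00  6.0000e-04 -1.4233e+00] F nest [ 0.4 -0.3 -1.4] M [ 0.05  0.   -0.01]
the job is handed in; nothing more can be done
None
```

The job is handed in: the housing was seated on the fence and then the end stop at about 16 N each, the hold-down snapped over onto its bare flange by its own spring, and the arm is clear; the highest force I read was about 17 N, on the red handle, though force was only read between moves.

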